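# Change paint trays from red to blue

### The job

The painter is changing from the red paints to the blue: first push the red tray fully shut into its box, and only then hook a fingertip behind the lip of the blue tray and draw it out all the way to its stop. Use only the fingertips or the outside of the fingers: never pinch a lip between the fingers, and leave the jar, the paint tin and the brush pot standing where they are.

Things in the scene. Friction and masses are not known exactly. Their poses are not given: they have to be found in the camera images.
- blue_lip (a point): Middle of the top edge of the blue tray's lip, 58 mm above the table; moves with the tray. +x points level into the box (the way it shuts), y along the lip, z up. The lip is an upright blue board, 100 mm long, 10 mm thick (5 mm either side of this point), z 14 to 58 mm. Behind it the tray floor (top at z 20 mm) is bare for 65 mm; then low walls and paint cakes, all under z 42 mm.
- blue_box: The blue tray's fixed low plywood box, 190 mm deep, 126 mm wide, 75 mm high, closed on top. Origin on the table under the lip as it stands when shut; +x points into the box, z up. The box's front edge is 55 mm along +x from the origin: with the tray shut a 50 mm gap, open above and at both sides, lies between lip and box.
- blue_tray (a joint): How far the blue tray is drawn out of its box, in m: 0 fully shut, 0.12 fully out, solid stops at both ends. It slides level, towards -x of its lip point, with about 1.5 N of rubbing, stays where it is left, and cannot lift out. Shut or within 12 mm of shut at the start. Tray mass about 0.3 to 0.6 kg.
- red_lip (a point): Middle of the top edge of the red tray's lip, 58 mm above the table; moves with the tray. +x points level into the box (the way it shuts), y along the lip, z up. The lip is an upright red board, 100 mm long, 10 mm thick (5 mm either side of this point), z 14 to 58 mm. Behind it the tray floor (top at z 20 mm) is bare for 65 mm; then low walls and paint cakes, all under z 42 mm.
- red_box: The red tray's fixed low plywood box, 190 mm deep, 126 mm wide, 75 mm high, closed on top. Origin on the table under the lip as it stands when shut; +x points into the box, z up. The box's front edge is 55 mm along +x from the origin: with the tray shut a 50 mm gap, open above and at both sides, lies between lip and box.
- red_tray (a joint): How far the red tray is drawn out of its box, in m: 0 fully shut, 0.12 fully out, solid stops at both ends. It slides level, towards -x of its lip point, with about 1.5 N of rubbing, stays where it is left, and cannot lift out. Drawn out 60 to 100 mm at the start. Tray mass about 0.3 to 0.6 kg.
- jar_mid (a point): Loose yellow jar, 42 mm across and 60 mm high, standing between and in front of the two boxes; this point is at its centre, half-way up. Leave alone.
- tin_mid (a point): Loose green and steel paint tin, 74 mm across and 95 mm high, standing to one side; this point is at its centre, half-way up. Leave alone.
- brushpot_mid (a point): Loose white pot with a red band, 73 mm across and 100 mm high, with brushes standing up to 215 mm above the table, to one side; this point is 50 mm above its base. Leave alone.
There are look-alikes about, which are no part of the job. There is more than one size of the part that bears jar_mid; the job needs the middle-sized.

How it is judged:
On the way, in this order (a step that is already met when the one before it is completed fails the run):
1. the red tray is pushed shut while the blue one is still in its box (value of joint red_tray below 0.006 m and value of joint blue_tray below 0.03 m), for 0.2 s.
2. the blue tray is drawn out to its stop (value of joint blue_tray above 0.112 m), for 0.2 s.
At the end, for the whole second after the job is handed in: The red tray is within 6 mm of fully shut, the blue tray within 8 mm of its outer stop, both at rest, and the jar, tin and brush pot stand within 15 mm of where they began, leaning less than 0.15 rad (value of joint red_tray below 0.006 m and value of joint blue_tray above 0.112 m and velocity of joint red_tray between -0.01 and 0.01 m/s and velocity of joint blue_tray between -0.01 and 0.01 m/s and distance of each of jar_mid, tin_mid, brushpot_mid from where it was at the start of the episode below 0.015 m and angle between each of jar_mid, tin_mid, brushpot_mid's own z axis and vertical below 0.15 rad); the robot touches nothing.
It fails at once if the blue tray is drawn out more than 30 mm before the red one is within 15 mm of shut (value of joint blue_tray above 0.03 m and value of joint red_tray above 0.015 m).
It fails at once if the red lip is pinched: fingers press its front and back faces at once with over 2 N on each (contact force between the fingers and red_tray_c0 above 2 N and contact force between the fingers and red_tray_c1 above 2 N).
It fails at once if the blue lip is pinched: fingers press its front and back faces at once with over 2 N on each (contact force between the fingers and blue_tray_c0 above 2 N and contact force between the fingers and blue_tray_c1 above 2 N).
It fails at once if the jar, tin or brush pot is moved more than 15 mm, lifted or tipped (not (distance of each of jar_mid, tin_mid, brushpot_mid from where it was at the start of the episode below 0.015 m and angle between each of jar_mid, tin_mid, brushpot_mid's own z axis and vertical below 0.15 rad)).
It also fails if it takes over 43 s, if anything falls off the work surface, if the arm or the gripper's body presses on something with over 40 N, if the wrist force passes 120 N, or if a joint passes its speed limit or range.

### The arm

A 7-joint arm with a two-finger parallel gripper is mounted at the origin on the work surface. World frame = base frame: x ahead of the robot, y to its left, z up, the work surface at z = 0. Lengths are in m, angles in rad, forces in N, time in s.
With the tool pointing down it reaches from about 0.4 to 0.875 m from the base axis. Payload 4.4 kg.
Tool frame: the origin (TCP) lies midway between the tips of the shut fingers; the grasp point (between the pads) lies 19 mm behind it; x points along the fingers, y is the direction in which the jaws open and shut, and the axes are right-handed (so a half turn about x gives the same grasp; the last joint's range is limited). The gripper opens to 85 mm and grips with 20 to 120 N. Pads are 22 mm wide; open, the fingers measure 114 mm over their backs; the gripper's body (76 mm by 85 mm) begins 54 mm behind the grasp point. The pads swing forward as they close: fully open they stand 13 mm farther back than shut.
Start: joints at [-1.263, 0.628, 0.038, 1.517, -0.027, 0.996, -0.02], TCP at [0.237, 0.605, 0.231] pointing down, gripper open.
Joint ranges: [-3.06, 3.06], [-0.37, 2.12], [-1.25, 1.32], [0.18, 2.47], [-1.1, 4.24], [0.23, 1.98], [-2.94, 2.94]. Speed limits (rad/s): [2.57, 2.57, 3.14, 3.14, 3.14, 3.14, 3.14].

### API

Orientations are given as [roll, pitch, yaw] about the fixed x, y, z axes, in that order (R = Rz(yaw) Ry(pitch) Rx(roll)).
In Python, from cell import status, eyes, ctrl gives the robot as it stands.
- The arm moves only by the shell command python3 -m pendant 'ROWS' [FORCE]. ROWS is JSON, a list of rows, each an object with "xyz": the shift along the tool's x, y, z in cm, a list of three; "rotation": the turn, a rotation vector about the tool's x, y, z in degrees, a list of three; "hand": the closure in counts, from 0 (fully open) to 255 (shut). In form: [{"xyz": [x, y, z], "rotation": [rx, ry, rz], "hand": hand}, ...]. A call has exactly 10 rows; each row is the pose to reach, as a shift and turn from the pose commanded when the call began, along the tool's axes at that moment; what a row does not reach only later rows make up. A row lasts 1/10 s, in which the tool goes at most 50 mm and 8.59 degrees, less where a joint would pass 70% of its speed; a pose out of reach is approached as far as the arm can. A call with a gripper value outside its range is refused whole. The fingers move at their own pace and stop on an object; FORCE is the grip in N (left out, the last holds). Time passes only in rows, so rows that repeat a pose let the fingers close, or fill a call up. It gives the time, the measured TCP pose, the force and the opening at its end, in the units of the state.
- status.get_state(): the state, without advancing time (a new reading comes with each control period).
- eyes.snapshot(name): name is "side" or "top" or "wrist"; returns the picture (420x560x3 uint8, red, green, blue); there is no depth.
- eyes.camera_model(name): a dict with "camera_matrix" (3x3 intrinsics, pixels), "D" ([k1, k2, p1, p2, k3] as OpenCV has them; the pictures are not rectified), "R" (3x3) and "t" (3): a world point X has camera coordinates R X + t. Camera axes: x right, y down, z forward; pixel columns grow to the right and rows downward; lengths in m; the calibration is good to about 2 mm. A picture is of the moment at which its call begins: read the wrist's pose just before it. camera_model takes no time and is no camera call; for the wrist camera it gives the pose at the moment of the call.
- ctrl.close_job(): hands the job in, once; it reports no verdict.
The state is a dict: "t": time; "joints": joint angles; "dq": joint speeds; "joint_efforts": joint torques, N m; "eef_pos": TCP position; "tool_rot": TCP orientation; "contact_force": force on the tool from outside, world axes, zero at the start; "ft_torque": the same for the moment, N m; "gripper_width": finger opening in m.
Only numpy, scipy, OpenCV 4.12 (cv2) and the standard library are available. Lean on these libraries where they do the work, as an engineer would, in place of code of your own. Each camera call takes 0.05 s, during which the arm holds its last target.

## Working session

There is one attempt and no reset: what is moved stays moved. The work goes in short steps, Python scripts to look and compute and a shell command to move; the robot and the scene stay as the last step left them, time stands still between calls to the robot, and variables do not carry over. Pictures are saved under pics/ and viewed, and the job is handed in when it is done.

```bash
ls; mkdir -p pics; python3 - <<'E'
from cell import status, eyes, ctrl
import cv2,json
print(status.get_state())
for n in ["side","top","wrist"]:
    m=eyes.camera_model(n); print(n,{k:(v.tolist() if hasattr(v,'tolist') else v) for k,v in m.items()})
    cv2.imwrite(f"pics/{n}0.png",eyes.snapshot(n)[:,:,::-1])
E
```

```text
pics
{'t': 0.0, 'joints': array([-1.26278528,  0.62937436,  0.03841884,  1.51839378, -0.02700675,
        0.99629036, -0.02000322]), 'dq': array([ 0.00025573, -0.00204154,  0.00069829, -0.00062956,  0.00033364,
        0.00116194, -0.00057014]), 'joint_efforts': array([-6.23463911e-04, -5.63386953e+01,  1.22595448e+00, -1.93440109e+01,
        1.10119113e-02,  1.07644260e-02,  8.17976002e-06]), 'eef_pos': array([0.23708343, 0.60453244, 0.23036213]), 'tool_rot': array([-1.56642538,  1.5688477 , -1.9402252 ]), 'contact_force': array([-0.52615024,  0.5107311 ,  1.13000709]), 'ft_torque': array([0.0161968 , 0.00939472, 0.0240279 ]), 'gripper_width': 0.08530405954904047}
side {'camera_matrix': [[451.34743916849953, 0.0, 276.08500735426423], [0.0, 451.34743916849953, 213.8808774627352], [0.0, 0.0, 1.0]], 'D': [-0.03324891962470447, 0.0, 0.0, 0.0, 0.0], 'R': [[0.7651024968542574, -0.6438161047207759, -0.010908373368570106], [-0.5121273666833767, -0.5981617855048398, -0.616383029175538], [0.39031234876868987, 0.47718267116883956, -0.7873709219515534]], 't': [-0.43530276487296055, 0.312970204
[... 232 characters left out ...]
8164926, -0.9997939976433438, 0.014099601800081792], [-0.991000547182, 0.012592348790627546, -0.13326420463467162], [0.1330592047907834, -0.0159183864847188, -0.9909802485378644]], 't': [-0.008143019215341432, 0.5867717886591736, 0.9667994805206744]}
wrist {'camera_matrix': [[290.15253315128, 0.0, 274.3336081300303], [0.0, 290.15253315128, 208.71731650656702], [0.0, 0.0, 1.0]], 'D': [-0.05144551966124166, 0.0, 0.0, 0.0, 0.0], 'R': [[0.3635147599390141, 0.9315859626050097, -0.0021479254596656707], [0.895207981454429, -0.3486797840830753, 0.27753392245285763], [0.2577977681182866, -0.10281051721044533, -0.9607134371414573]], 't': [-0.6487170690593989, -0.03842512750618895, 0.3795266764447652]}
```

View pics/side0.png

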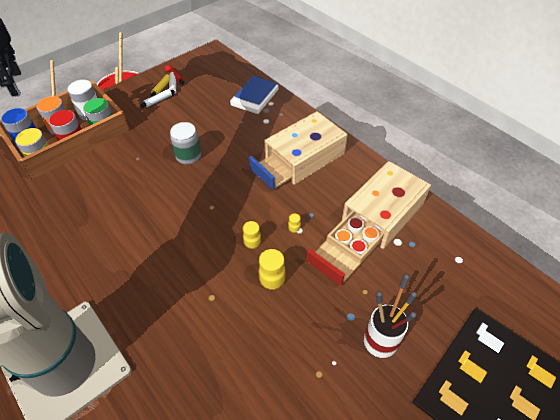

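View pics/top0.png

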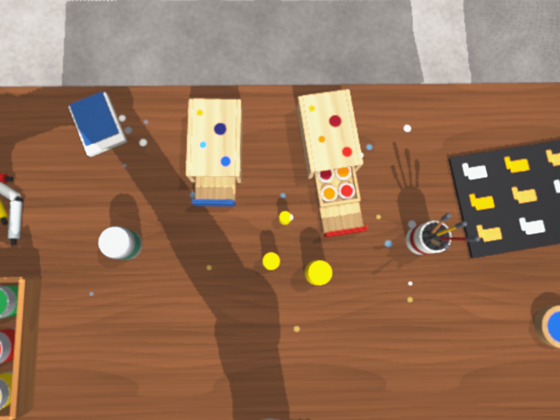

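View pics/wrist0.png

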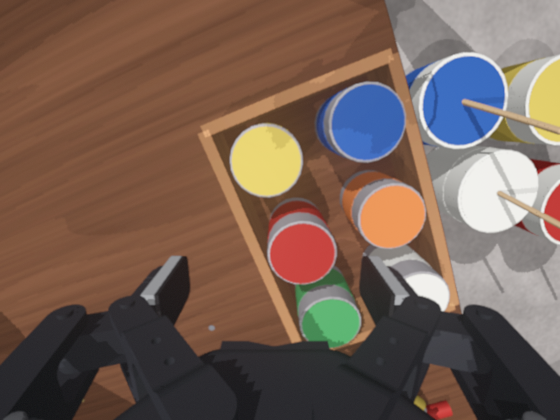

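The side and top views show the blue lip at about (213,202) in top and the red lip at about (345,231). The yellow jars are at (271,261), (285,217) and (319,273), the tin at (116,243) and the brush pot at (430,238). Next I'll turn these into positions.

```bash
cat > h.py <<'E'
import numpy as np,cv2
from cell import status,eyes,ctrl
def ray(m,uv):
    K=np.array(m['camera_matrix']);D=np.array(m['D'],float)
    n=cv2.undistortPoints(np.array(uv,float).reshape(-1,1,2),K,D).reshape(-1,2)
    R=np.array(m['R']);t=np.array(m['t'])
    return -R.T@t,(np.c_[n,np.ones(len(n))])@R
def plane(m,uv,z):
    c,d=ray(m,uv); return c+d*((z-c[2])/d[:,2])[:,None]
def comps(img,lo,hi,amin=30):
    hsv=cv2.cvtColor(img,cv2.COLOR_RGB2HSV)
    mk=cv2.inRange(hsv,np.array(lo),np.array(hi))
    n,l,s,c=cv2.connectedComponentsWithStats(mk)
    return [(s[i],c[i],l==i) for i in range(1,n) if s[i][4]>=amin]
def proj(m,X):
    p,_=cv2.projectPoints(np.array(X,float).reshape(-1,1,3),cv2.Rodrigues(np.array(m['R']))[0],np.array(m['t'],float),np.array(m['camera_matrix']),np.array(m['D'],float))
    return p.reshape(-1,2)
E
python3 - <<'E'
from h import *
for n in ['top','side']:
    img=cv2.imread(f'pics/{n}0.png')[:,:,::-1].copy()
    m=eyes.camera_model(n)
    for nm,lo,hi in [('blue',(105,150,60),(125,255,255)),('red',(0,190,90),(4,255,255)),('yellow',(24,180,100),(32,255,255))]:
        for s,c,k in comps(img,lo,hi):
            ys,xs=np.nonzero(k); r=cv2.minAreaRect(np.c_[xs,ys].astype(np.float32))
            P=plane(m,cv2.boxPoints(r),.058)[:,:2].round(3).tolist()
            print(n,nm,s.tolist(),c.round(1),np.round(cv2.boxPoints(r),1).tolist(),P)
    big=img[80:300,180:460] if n=='top' else img[80:300,180:460]
    cv2.imwrite(f'pics/{n}_z.png',cv2.resize(big,(784,616)[:2] if 0 else (760,597),interpolation=cv2.INTER_CUBIC)[:,:,::-1])
E
```

```text
top blue [71, 93, 47, 52, 1452] [ 93.6 118.5] [[70.0, 104.4000015258789], [101.19999694824219, 91.9000015258789], [117.30000305175781, 132.3000030517578], [86.0999984741211, 144.8000030517578]] [[0.871, 0.479], [0.903, 0.404], [0.8, 0.361], [0.769, 0.435]]
top blue [215, 124, 10, 9, 70] [219.7 128.3] [[215.0, 124.0], [224.0, 124.0], [224.0, 132.0], [215.0, 132.0]] [[0.819, 0.125], [0.818, 0.103], [0.798, 0.103], [0.798, 0.125]]
top blue [222, 157, 8, 9, 54] [225.3 160.9] [[220.0, 161.0], [225.5, 155.5], [230.5, 160.5], [225.0, 166.0]] [[0.726, 0.113], [0.739, 0.099], [0.727, 0.087], [0.713, 0.101]]
top blue [193, 200, 41, 5, 196] [212.5 202.1] [[193.0, 200.0], [233.0, 200.0], [233.0, 204.0], [193.0, 204.0]] [[0.631, 0.177], [0.63, 0.081], [0.62, 0.081], [0.621, 0.176]]
top blue [548, 312, 12, 30, 264] [554.6 326. ] [[548.0, 312.0], [559.0, 312.0], [559.0, 341.0], [548.0, 341.0]] [[0.357, -0.648], [0.357, -0.673], [0.292, -0.666], [0.292, -0.641]]
top red [343, 148, 8, 8, 51] [346.5 151.4] [[343.0, 148.0], [350.0, 148.0], [350.0, 155.0], [343.0, 155.0]] [[0.755, -0.186], [0.755, -0.20
[... 6133 characters left out ...]
, [16.0, 144.0]] [[0.186, 0.708], [0.24, 0.66], [0.217, 0.603], [0.165, 0.649]]
side yellow [289, 214, 11, 18, 91] [294.3 225. ] [[289.0, 214.0], [299.0, 214.0], [299.0, 231.0], [289.0, 231.0]] [[0.581, -0.035], [0.599, -0.05], [0.566, -0.088], [0.548, -0.073]]
side yellow [243, 226, 17, 22, 193] [251.6 238.9] [[242.8000030517578, 227.0], [258.3999938964844, 226.0], [259.79998779296875, 246.60000610351562], [244.1999969482422, 247.6999969482422]] [[0.473, 0.007], [0.503, -0.015], [0.469, -0.062], [0.44, -0.042]]
side yellow [259, 255, 25, 34, 384] [271.7 276.6] [[259.0, 255.0], [283.0, 255.0], [283.0, 288.0], [259.0, 288.0]] [[0.453, -0.079], [0.494, -0.114], [0.44, -0.177], [0.401, -0.144]]
```

View pics/top_z.png

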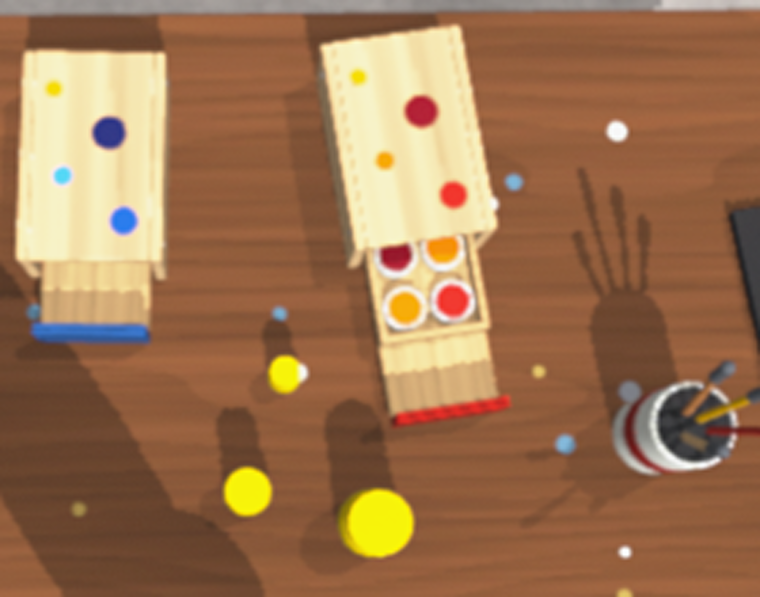

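The blue lip's top edge is at about x 0.627, y 0.128 with yaw near 0. The red lip is at about (0.552,-0.187) with yaw about 0.15. The mid-sized jar is at about (0.485,-0.007), 40 mm across as it should be. I'll check the yaw and the shut position against the box tops.

```bash
cat >> h.py <<'E'
from scipy.spatial.transform import Rotation as Ro
def delta(p,yaw):
    """tool-axis shift (cm), rotvec deg to reach tool-down pose with tool y along yaw+90deg or its opposite"""
    s=status.get_state();R0=Ro.from_euler('xyz',s['tool_rot']).as_matrix();out=[]
    for sg in (1,-1):
        x=np.array([0,0,-1.]);y=sg*np.array([-np.sin(yaw),np.cos(yaw),0]);R=np.c_[x,y,np.cross(x,y)]
        out.append((R0.T@(np.array(p)-s['eef_pos'])*100, Ro.from_matrix(R0.T@R).as_rotvec(degrees=True)))
    o=min(out,key=lambda a:np.linalg.norm(a[1])); return [v.round(2) for v in o]
E
python3 - <<'E'
from h import *
m=eyes.camera_model('top'); img=cv2.imread('pics/top0.png')[:,:,::-1].copy()
for s,c,k in comps(img,(15,40,170),(28,150,255),800):
    ys,xs=np.nonzero(k); P=plane(m,np.c_[xs,ys],.075)[:,:2]
    if s[0]>420: continue
    r=cv2.minAreaRect(P.astype(np.float32)); print(s,r,cv2.boxPoints(r).round(3).tolist())
# lips top edge: back edge fit at z=.058 (largest x per column)
for nm,lo,hi,b in [('blue',(105,150,60),(125,255,255),(193,200)),('red',(0,190,60),(6,255,255),(326,226))]:
    for s,c,k in comps(img,lo,hi):
        if tuple(s[:2])==b or (abs(s[0]-b[0])<3 and abs(s[1]-b[1])<3):
            cols=np.arange(s[0]+3,s[0]+s[2]-3); top=[np.nonzero(k[:,c0])[0].min()-.5 for c0 in cols]
            P=plane(m,np.c_[cols,top],.058); f=np.polyfit(P[:,1],P[:,0],1); print(nm,'slope',f, 'mid y',(P[0,1]+P[-1,1])/2)
R0=Ro.from_euler('xyz',status.get_state()['tool_rot']).as_matrix();print(R0.round(3))
E
```

```text
[ 298   89   65  143 5585] ((0.7239569425582886, -0.16120249032974243), (0.3386853039264679, 0.13223272562026978), 6.315690040588379) [[0.5479999780654907, -0.11400000005960464], [0.5630000233650208, -0.2460000067949295], [0.8999999761581421, -0.20800000429153442], [0.8849999904632568, -0.07699999958276749]]
[ 186   98   56  101 4795] ((0.7545912265777588, 0.12651477754116058), (0.12973183393478394, 0.24573075771331787), 88.79227447509766) [[0.6299999952316284, 0.06400000303983688], [0.8759999871253967, 0.05900000035762787], [0.8790000081062317, 0.1889999955892563], [0.6330000162124634, 0.1940000057220459]]
blue slope [0.02163078 0.62823229] mid y 0.12901598853988105
red slope [-0.14432625  0.52899552] mid y -0.18764194506453116
[[-0.001  0.365  0.931]
 [-0.001  0.931 -0.365]
 [-1.    -0.001 -0.   ]]
```

```bash
python3 - <<'E'
from h import *
print(delta([.40,.25,.2],0.143-.26)); print(delta([.516,-.192,.2],0.143))
E
```

```text
[array([  3.1 , -27.07,  28.11]), array([-1.471e+01, -1.000e-02,  8.000e-02])]
[array([  3.15, -63.99,  55.05]), array([-2.961e+01, -2.000e-02,  8.000e-02])]
```

```bash
python3 -m pendant '[{"xyz":[0,-2.5,2.5],"rotation":[-1,0,0],"hand":255},{"xyz":[0,-5.5,5.5],"rotation":[-3,0,0],"hand":255},{"xyz":[0,-8.5,8.5],"rotation":[-5,0,0],"hand":255},{"xyz":[0,-11.5,11.5],"rotation":[-7,0,0],"hand":255},{"xyz":[0,-14.5,14.5],"rotation":[-9,0,0],"hand":255},{"xyz":[0,-17.5,17.5],"rotation":[-11,0,0],"hand":255},{"xyz":[0,-20.5,20.5],"rotation":[-13,0,0],"hand":255},{"xyz":[0,-23.5,23.5],"rotation":[-15,0,0],"hand":255},{"xyz":[0,-26,26],"rotation":[-17,0,0],"hand":255},{"xyz":[0,-28,28],"rotation":[-18,0,0],"hand":255}]' 20
python3 - <<'E'
from h import *
print(delta([.516,-.192,.18],0.143))
E
```

```text
t: 1.15
eef_pos: [0.3964, 0.2397, 0.2313]
tool_rot: [-1.543, 1.57, -1.604]
contact_force: [0.1, 1.6, -0.1]
gripper_width: 0.0001
[array([  5.16, -42.36,  14.56]), array([-11.67,  -0.  ,   0.04])]
```

```bash
python3 -m pendant '[{"xyz":[0,-4,1.4],"rotation":[-1,0,0],"hand":255},{"xyz":[0,-8.5,2.9],"rotation":[-2,0,0],"hand":255},{"xyz":[0,-13,4.4],"rotation":[-3.5,0,0],"hand":255},{"xyz":[0,-17.5,6],"rotation":[-5,0,0],"hand":255},{"xyz":[0,-22,7.5],"rotation":[-6.5,0,0],"hand":255},{"xyz":[0,-26.5,9],"rotation":[-8,0,0],"hand":255},{"xyz":[1,-31,10.6],"rotation":[-9.5,0,0],"hand":255},{"xyz":[2,-35.5,12.2],"rotation":[-11,0,0],"hand":255},{"xyz":[3.5,-39.5,13.6],"rotation":[-11.7,0,0],"hand":255},{"xyz":[5,-42.4,14.6],"rotation":[-11.7,0,0],"hand":255}]'
python3 - <<'E'
from h import *
print(delta([.516,-.192,.035],0.143))
for n in ['top','wrist','side']: cv2.imwrite(f'pics/{n}1.png',eyes.snapshot(n)[:,:,::-1])
E
```

```text
t: 2.15
eef_pos: [0.5165, -0.1934, 0.1807]
tool_rot: [-1.229, 1.569, -1.087]
contact_force: [-0.0, -0.2, 0.2]
gripper_width: 0.0006
[array([14.57,  0.17, -0.04]), array([-0.07,  0.03,  0.08])]
```

View pics/wrist1.png

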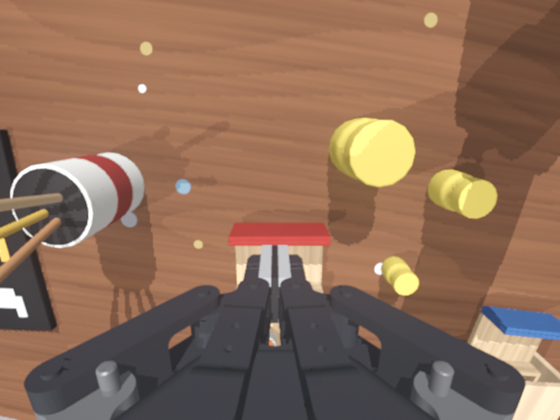

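View pics/side1.png

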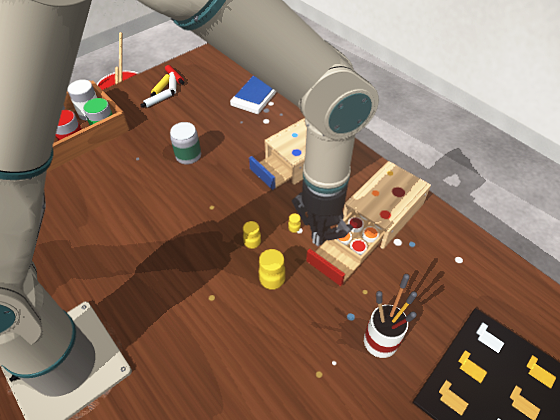

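The wrist view shows the red lip at columns 229–330, rows 224–244, centred on the fingers. The side view shows the tool above and in front of it. I'll cross-check the lip's position with this view.

```bash
python3 - <<'E'
from h import *
m=eyes.camera_model('wrist'); img=cv2.imread('pics/wrist1.png')[:,:,::-1].copy()
for s,c,k in comps(img,(0,170,60),(8,255,255),300)+comps(img,(105,150,60),(125,255,255),300):
    ys,xs=np.nonzero(k); print(s,plane(m,np.c_[[s[0],s[0]+s[2],s[0],s[0]+s[2]],[s[1],s[1],s[1]+s[3],s[1]+s[3]]],.058)[:,:2].round(3).tolist())
print(proj(m,[[.551,-.187,.058],[.546,-.188,.058]]))
hsv=cv2.cvtColor(img,cv2.COLOR_RGB2HSV); print(hsv[218:250,300].tolist())
E
```

```text
[[274.8454967  237.83400573]
 [274.55789054 232.96365269]]
[[11, 117, 153], [11, 119, 154], [11, 118, 156], [10, 122, 159], [7, 137, 169], [3, 156, 176], [2, 162, 179], [2, 164, 179], [1, 163, 180], [2, 163, 180], [2, 164, 179], [2, 163, 180], [2, 162, 181], [2, 162, 181], [2, 162, 181], [2, 162, 181], [1, 162, 181], [1, 161, 187], [1, 159, 204], [1, 159, 217], [1, 158, 220], [1, 158, 218], [1, 157, 216], [1, 156, 222], [1, 157, 222], [1, 158, 219], [2, 155, 216], [7, 123, 210], [14, 80, 218], [17, 70, 222], [17, 70, 223], [17, 70, 223]]
```

The wrist image puts the lip's top face at rows 235–245, and my estimate predicts row 238, so they agree to about 2 mm. I'll go down in front of the lip.

```bash
python3 -m pendant '[{"xyz":[1.5,0,0],"rotation":[0,0,0],"hand":255},{"xyz":[3.5,0,0],"rotation":[0,0,0],"hand":255},{"xyz":[5.5,0.1,0],"rotation":[0,0,0],"hand":255},{"xyz":[7.5,0.1,0],"rotation":[0,0,0],"hand":255},{"xyz":[9.5,0.1,0],"rotation":[0,0,0],"hand":255},{"xyz":[11.5,0.1,0],"rotation":[0,0,0],"hand":255},{"xyz":[13,0.1,0],"rotation":[0,0,0],"hand":255},{"xyz":[14,0.1,0],"rotation":[0,0,0],"hand":255},{"xyz":[14.5,0.1,0],"rotation":[0,0,0],"hand":255},{"xyz":[14.5,0.1,0],"rotation":[0,0,0],"hand":255}]'
python3 - <<'E'
from h import *
print(delta([.546,-.188,.035],0.143)) 
E
```

```text
t: 3.3
eef_pos: [0.516, -0.188, 0.0362]
tool_rot: [2.101, 1.57, 2.247]
contact_force: [0.2, -0.7, -0.2]
gripper_width: -0.0001
[array([ 0.12, -0.44,  2.96]), array([ 0.14, -0.02, -0.03])]
```

```bash
python3 -m pendant '[{"xyz":[0,0,0.6],"rotation":[0,0,0],"hand":255},{"xyz":[0,0,1.2],"rotation":[0,0,0],"hand":255},{"xyz":[0,0,1.8],"rotation":[0,0,0],"hand":255},{"xyz":[0,0,2.4],"rotation":[0,0,0],"hand":255},{"xyz":[0,0,3],"rotation":[0,0,0],"hand":255},{"xyz":[0,0,3.8],"rotation":[0,0,0],"hand":255},{"xyz":[0,0,4.6],"rotation":[0,0,0],"hand":255},{"xyz":[0,0,5.4],"rotation":[0,0,0],"hand":255},{"xyz":[0,0,6.2],"rotation":[0,0,0],"hand":255},{"xyz":[0,0,7],"rotation":[0,0,0],"hand":255}]'
python3 - <<'E'
from h import *
for n in ['top','side']: cv2.imwrite(f'pics/{n}2.png',eyes.snapshot(n)[:,:,::-1])
E
```

```text
t: 4.3
eef_pos: [0.586, -0.1788, 0.0362]
tool_rot: [-2.024, 1.571, -1.879]
contact_force: [-2.3, -1.8, 0.0]
gripper_width: 0.0001
```

View pics/side2.png

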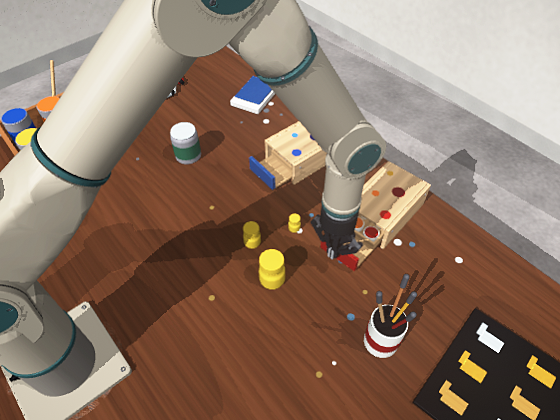

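View pics/top2.png

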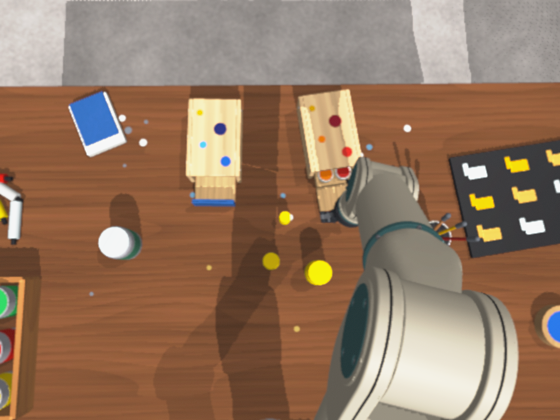

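The red tray is sliding in at about 2.9 N, and everything else stands where it was. I'll carry on more gently towards the stop.

```bash
python3 -m pendant '[{"xyz":[0,0,0.3],"rotation":[0,0,0],"hand":255},{"xyz":[0,0,0.6],"rotation":[0,0,0],"hand":255},{"xyz":[0,0,0.9],"rotation":[0,0,0],"hand":255},{"xyz":[0,0,1.2],"rotation":[0,0,0],"hand":255},{"xyz":[0,0,1.5],"rotation":[0,0,0],"hand":255},{"xyz":[0,0,1.8],"rotation":[0,0,0],"hand":255},{"xyz":[0,0,2.1],"rotation":[0,0,0],"hand":255},{"xyz":[0,0,2.4],"rotation":[0,0,0],"hand":255},{"xyz":[0,0,2.4],"rotation":[0,0,0],"hand":255},{"xyz":[0,0,2.4],"rotation":[0,0,0],"hand":255}]'
```

```text
t: 5.4
eef_pos: [0.6099, -0.1756, 0.0365]
tool_rot: [-0.499, 1.569, -0.354]
contact_force: [0.9, -0.1, -0.0]
gripper_width: -0.0003
```

```bash
python3 -m pendant '[{"xyz":[0,0,0.2],"rotation":[0,0,0],"hand":255},{"xyz":[0,0,0.4],"rotation":[0,0,0],"hand":255},{"xyz":[0,0,0.6],"rotation":[0,0,0],"hand":255},{"xyz":[0,0,0.8],"rotation":[0,0,0],"hand":255},{"xyz":[0,0,1],"rotation":[0,0,0],"hand":255},{"xyz":[0,0,1.1],"rotation":[0,0,0],"hand":255},{"xyz":[0,0,1.2],"rotation":[0,0,0],"hand":255},{"xyz":[0,0,1.3],"rotation":[0,0,0],"hand":255},{"xyz":[0,0,1.4],"rotation":[0,0,0],"hand":255},{"xyz":[0,0,1.5],"rotation":[0,0,0],"hand":255}]'
python3 - <<'E'
from h import *
for n in ['top','side']: cv2.imwrite(f'pics/{n}3.png',eyes.snapshot(n)[:,:,::-1])
E
```

```text
t: 6.4
eef_pos: [0.6239, -0.1731, 0.0362]
tool_rot: [-2.779, 1.571, -2.635]
contact_force: [-1.0, -1.0, -0.1]
gripper_width: -0.0
```

View pics/side3.png

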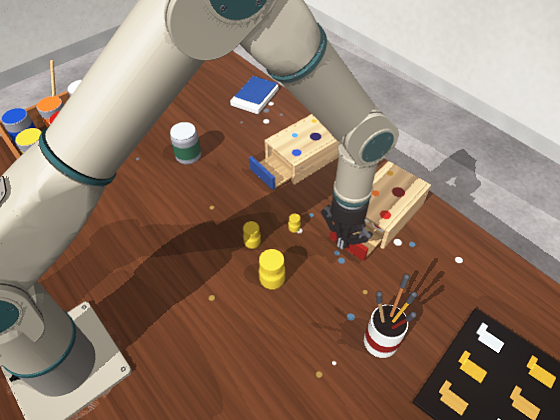

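```bash
python3 -m pendant '[{"xyz":[0,0,0.1],"rotation":[0,0,0],"hand":255},{"xyz":[0,0,0.2],"rotation":[0,0,0],"hand":255},{"xyz":[0,0,0.3],"rotation":[0,0,0],"hand":255},{"xyz":[0,0,0.4],"rotation":[0,0,0],"hand":255},{"xyz":[0,0,0.5],"rotation":[0,0,0],"hand":255},{"xyz":[0,0,0.6],"rotation":[0,0,0],"hand":255},{"xyz":[0,0,0.7],"rotation":[0,0,0],"hand":255},{"xyz":[0,0,0.8],"rotation":[0,0,0],"hand":255},{"xyz":[0,0,0.8],"rotation":[0,0,0],"hand":255},{"xyz":[0,0,0.8],"rotation":[0,0,0],"hand":255}]'
```

```text
t: 7.5
eef_pos: [0.6317, -0.1718, 0.0362]
tool_rot: [2.57, 1.571, 2.714]
contact_force: [-2.3, -0.1, 0.1]
gripper_width: 0.0001
```

```bash
python3 -m pendant '[{"xyz":[0,0,0.1],"rotation":[0,0,0],"hand":255},{"xyz":[0,0,0.2],"rotation":[0,0,0],"hand":255},{"xyz":[0,0,0.3],"rotation":[0,0,0],"hand":255},{"xyz":[0,0,0.35],"rotation":[0,0,0],"hand":255},{"xyz":[0,0,0.4],"rotation":[0,0,0],"hand":255},{"xyz":[0,0,0.45],"rotation":[0,0,0],"hand":255},{"xyz":[0,0,0.5],"rotation":[0,0,0],"hand":255},{"xyz":[0,0,0.55],"rotation":[0,0,0],"hand":255},{"xyz":[0,0,0.6],"rotation":[0,0,0],"hand":255},{"xyz":[0,0,0.6],"rotation":[0,0,0],"hand":255}]'
```

```text
t: 8.5
eef_pos: [0.6317, -0.1719, 0.0359]
tool_rot: [2.971, 1.559, 3.115]
contact_force: [-13.5, -1.8, 9.6]
gripper_width: 0.0001
```

The tray is solidly on its stop: 13.6 N and no more travel. I'll back off, then rise.

```bash
python3 -m pendant '[{"xyz":[0,0,0],"rotation":[0,0,0],"hand":255},{"xyz":[0,0,-0.6],"rotation":[0,0,0],"hand":255},{"xyz":[0,0,-1.6],"rotation":[0,0,0],"hand":255},{"xyz":[0,0,-2.6],"rotation":[0,0,0],"hand":255},{"xyz":[-2,0,-3],"rotation":[0,0,0],"hand":255},{"xyz":[-5,0,-3],"rotation":[0,0,0],"hand":255},{"xyz":[-8,0,-3],"rotation":[0,0,0],"hand":255},{"xyz":[-11,0,-3],"rotation":[0,0,0],"hand":255},{"xyz":[-12,0,-3],"rotation":[0,0,0],"hand":255},{"xyz":[-12,0,-3],"rotation":[0,0,0],"hand":255}]'
python3 - <<'E'
from h import *
m=eyes.camera_model('wrist')
for n in ['top','side','wrist']: cv2.imwrite(f'pics/{n}4.png',eyes.snapshot(n)[:,:,::-1])
print(delta([.655,.128,.155],-.02))
E
```

```text
t: 9.5
eef_pos: [0.6092, -0.1756, 0.1579]
tool_rot: [-0.335, 1.567, -0.19]
contact_force: [0.7, -0.7, -0.6]
gripper_width: -0.0
[array([-2.000e-02,  2.929e+01,  9.120e+00]), array([ 9.43, -0.14, -0.05])]
```

View pics/wrist4.png

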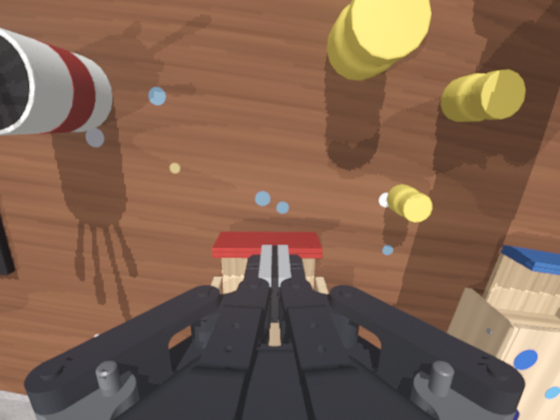

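View pics/side4.png

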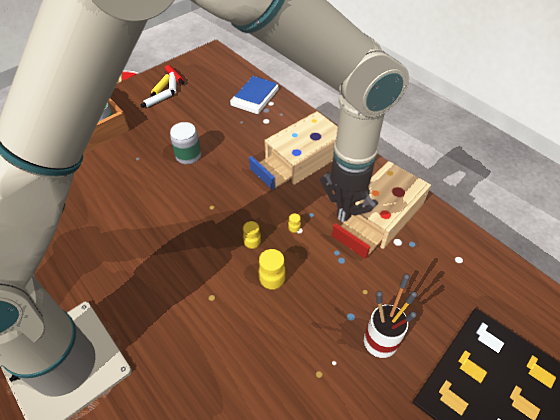

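The red tray now reads as shut, with only the bare floor gap between lip and box, and the jar, tin and pot haven't moved. Next I'll cross over to above the gap behind the blue lip.

```bash
python3 -m pendant '[{"xyz":[0,2.5,0.8],"rotation":[0.8,0,0],"hand":255},{"xyz":[0,6,1.9],"rotation":[2,0,0],"hand":255},{"xyz":[0,10,3.1],"rotation":[3.2,0,0],"hand":255},{"xyz":[0,14,4.4],"rotation":[4.5,0,0],"hand":255},{"xyz":[0,18,5.6],"rotation":[5.8,0,0],"hand":255},{"xyz":[0,22,6.9],"rotation":[7.1,0,0],"hand":255},{"xyz":[0,25.5,8],"rotation":[8.2,0,0],"hand":255},{"xyz":[0,28,8.7],"rotation":[9.4,0,0],"hand":255},{"xyz":[0,29.3,9.1],"rotation":[9.4,0,0],"hand":255},{"xyz":[0,29.3,9.1],"rotation":[9.4,0,0],"hand":255}]'
python3 - <<'E'
from h import *
m=eyes.camera_model('wrist')
for n in ['top','side','wrist']: cv2.imwrite(f'pics/{n}5.png',eyes.snapshot(n)[:,:,::-1])
img=cv2.imread('pics/wrist5.png')[:,:,::-1].copy()
for s,c,k in comps(img,(100,120,60),(125,255,255),200):
    print(s,plane(m,[[s[0],s[1]],[s[0]+s[2],s[1]],[s[0],s[1]+s[3]],[s[0]+s[2],s[1]+s[3]]],.058)[:,:2].round(3).tolist())
print(delta([.655,.128,.032],-.02))
E
```

```text
t: 10.65
eef_pos: [0.6551, 0.1301, 0.1547]
tool_rot: [2.901, 1.568, 2.885]
contact_force: [0.3, 0.8, -0.8]
gripper_width: -0.0001
[ 220  168  118   17 1460] [[0.619, 0.085], [0.62, 0.183], [0.633, 0.084], [0.634, 0.184]]
[ 488  298   72   89 4243] [[0.749, 0.338], [0.753, 0.418], [0.865, 0.365], [0.874, 0.458]]
[array([12.37,  0.36, -0.07]), array([-0.12, -0.06,  0.13])]
```

View pics/wrist5.png

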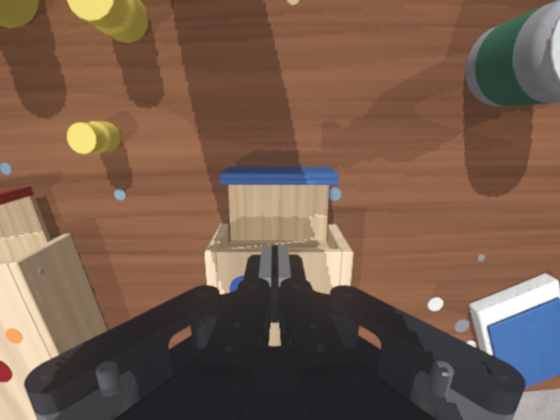

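View pics/side5.png

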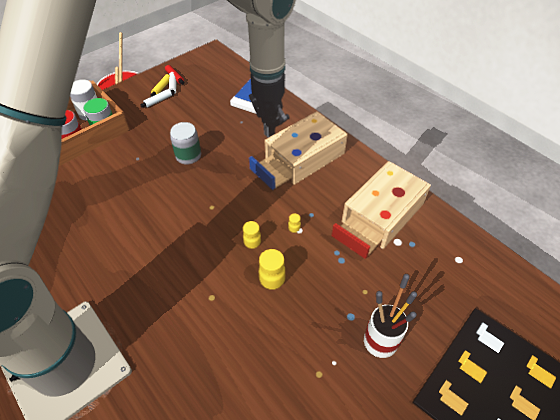

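View pics/top5.png

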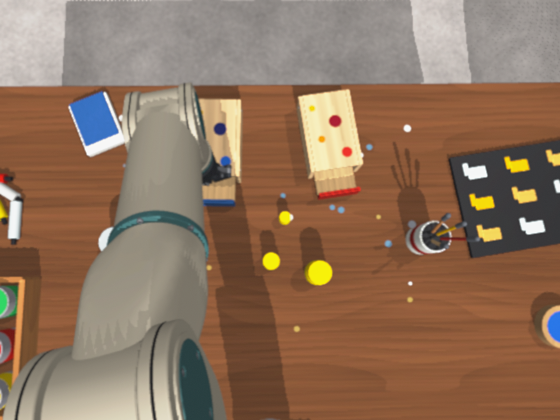

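The wrist view shows the blue lip's back edge at row 185, x≈0.633, with y from 0.084 to 0.184. The box roof's front edge is near row 248. I'll check the gap before descending.

```bash
python3 - <<'E'
from h import *
m=eyes.camera_model('wrist')
print(plane(m,[[240,250],[240,240],[315,248]],.075).round(3), status.get_state()['eef_pos'])
print(plane(m,[[230,186],[325,186]],.020).round(3))
mt=eyes.camera_model('top')
print(plane(mt,[[188,176],[240,177]],.075).round(3), plane(mt,[[338,191]],.058))
E
```

```text
[[0.686 0.094 0.075]
 [0.677 0.095 0.075]
 [0.686 0.157 0.075]] [0.65573064 0.12465508 0.15572899]
[[0.642 0.081 0.02 ]
 [0.644 0.174 0.02 ]]
[[0.685 0.186 0.075]
 [0.681 0.063 0.075]] [[ 0.64842127 -0.17055066  0.058     ]]
```

The gap runs from x≈0.632 to 0.684, about 52 mm as it must be, so x 0.657 is its middle. Descending.

```bash
python3 -m pendant '[{"xyz":[1.5,0.1,0.1],"rotation":[0,0,0],"hand":255},{"xyz":[3,0.1,0.1],"rotation":[0,0,0],"hand":255},{"xyz":[4.5,0.1,0.1],"rotation":[0,0,0],"hand":255},{"xyz":[6,0.1,0.1],"rotation":[0,0,0],"hand":255},{"xyz":[7.5,0.1,0.1],"rotation":[0,0,0],"hand":255},{"xyz":[9,0.1,0.1],"rotation":[0,0,0],"hand":255},{"xyz":[10.5,0.1,0.1],"rotation":[0,0,0],"hand":255},{"xyz":[11.5,0.1,0.1],"rotation":[0,0,0],"hand":255},{"xyz":[12.2,0.1,0.1],"rotation":[0,0,0],"hand":255},{"xyz":[12.2,0.1,0.1],"rotation":[0,0,0],"hand":255}]'
```

```text
t: 11.8
eef_pos: [0.6563, 0.1286, 0.0332]
tool_rot: [-2.939, 1.569, -2.958]
contact_force: [-0.3, -1.0, -1.0]
gripper_width: -0.0001
```

```bash
python3 -m pendant '[{"xyz":[0,0,-0.5],"rotation":[0,0,0],"hand":255},{"xyz":[0,0,-1],"rotation":[0,0,0],"hand":255},{"xyz":[0,0,-1.5],"rotation":[0,0,0],"hand":255},{"xyz":[0,0,-2.1],"rotation":[0,0,0],"hand":255},{"xyz":[0,0,-2.8],"rotation":[0,0,0],"hand":255},{"xyz":[0,0,-3.5],"rotation":[0,0,0],"hand":255},{"xyz":[0,0,-4.2],"rotation":[0,0,0],"hand":255},{"xyz":[0,0,-4.9],"rotation":[0,0,0],"hand":255},{"xyz":[0,0,-5.6],"rotation":[0,0,0],"hand":255},{"xyz":[0,0,-6.3],"rotation":[0,0,0],"hand":255}]'
python3 - <<'E'
from h import *
for n in ['top','side']: cv2.imwrite(f'pics/{n}6.png',eyes.snapshot(n)[:,:,::-1])
E
```

```text
t: 12.8
eef_pos: [0.5934, 0.1301, 0.0343]
tool_rot: [1.121, 1.571, 1.101]
contact_force: [2.6, -0.1, 1.9]
gripper_width: -0.0002
```

View pics/side6.png

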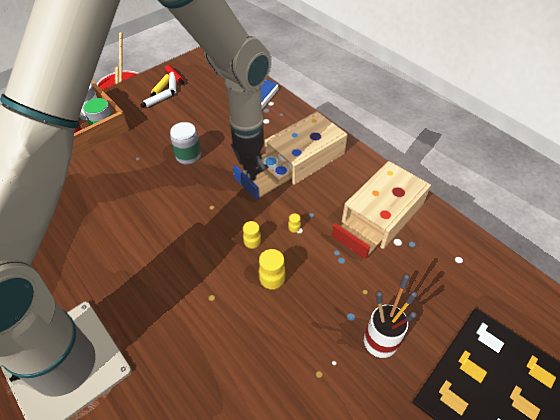

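The blue lip is coming out with the finger behind it, at about 2.6 N, and the red tray hasn't moved. Continuing.

```bash
python3 -m pendant '[{"xyz":[0,0,-0.7],"rotation":[0,0,0],"hand":255},{"xyz":[0,0,-1.4],"rotation":[0,0,0],"hand":255},{"xyz":[0,0,-2.1],"rotation":[0,0,0],"hand":255},{"xyz":[0,0,-2.8],"rotation":[0,0,0],"hand":255},{"xyz":[0,0,-3.4],"rotation":[0,0,0],"hand":255},{"xyz":[0,0,-4],"rotation":[0,0,0],"hand":255},{"xyz":[0,0,-4.5],"rotation":[0,0,0],"hand":255},{"xyz":[0,0,-4.9],"rotation":[0,0,0],"hand":255},{"xyz":[0,0,-5.2],"rotation":[0,0,0],"hand":255},{"xyz":[0,0,-5.4],"rotation":[0,0,0],"hand":255}]'
```

```text
t: 13.9
eef_pos: [0.5397, 0.1309, 0.0343]
tool_rot: [-2.744, 1.571, -2.764]
contact_force: [1.4, -0.0, -1.7]
gripper_width: 0.0
```

```bash
python3 -m pendant '[{"xyz":[0,0,-0.15],"rotation":[0,0,0],"hand":255},{"xyz":[0,0,-0.3],"rotation":[0,0,0],"hand":255},{"xyz":[0,0,-0.45],"rotation":[0,0,0],"hand":255},{"xyz":[0,0,-0.6],"rotation":[0,0,0],"hand":255},{"xyz":[0,0,-0.75],"rotation":[0,0,0],"hand":255},{"xyz":[0,0,-0.9],"rotation":[0,0,0],"hand":255},{"xyz":[0,0,-1.05],"rotation":[0,0,0],"hand":255},{"xyz":[0,0,-1.2],"rotation":[0,0,0],"hand":255},{"xyz":[0,0,-1.2],"rotation":[0,0,0],"hand":255},{"xyz":[0,0,-1.2],"rotation":[0,0,0],"hand":255}]'
```

```text
t: 14.9
eef_pos: [0.528, 0.1312, 0.0343]
tool_rot: [0.86, 1.571, 0.841]
contact_force: [2.3, 0.5, 0.5]
gripper_width: 0.0
```

```bash
python3 -m pendant '[{"xyz":[0,0,-0.1],"rotation":[0,0,0],"hand":255},{"xyz":[0,0,-0.2],"rotation":[0,0,0],"hand":255},{"xyz":[0,0,-0.3],"rotation":[0,0,0],"hand":255},{"xyz":[0,0,-0.4],"rotation":[0,0,0],"hand":255},{"xyz":[0,0,-0.5],"rotation":[0,0,0],"hand":255},{"xyz":[0,0,-0.6],"rotation":[0,0,0],"hand":255},{"xyz":[0,0,-0.7],"rotation":[0,0,0],"hand":255},{"xyz":[0,0,-0.8],"rotation":[0,0,0],"hand":255},{"xyz":[0,0,-0.8],"rotation":[0,0,0],"hand":255},{"xyz":[0,0,-0.8],"rotation":[0,0,0],"hand":255}]'
```

```text
t: 15.9
eef_pos: [0.5281, 0.1313, 0.0352]
tool_rot: [0.122, 1.555, 0.1]
contact_force: [15.2, -0.8, -10.3]
gripper_width: -0.0001
```

It's solidly on the outer stop: 15 N, no more travel, lip about 117–120 mm out from shut. I'll ease back off the lip, rise clear, and look.

```bash
python3 -m pendant '[{"xyz":[0,0,0.4],"rotation":[0,0,0],"hand":255},{"xyz":[0,0,0.8],"rotation":[0,0,0],"hand":255},{"xyz":[0,0,1.5],"rotation":[0,0,0],"hand":255},{"xyz":[0,0,2.2],"rotation":[0,0,0],"hand":255},{"xyz":[-1.5,0,2.3],"rotation":[0,0,0],"hand":255},{"xyz":[-4,0,2.3],"rotation":[0,0,0],"hand":255},{"xyz":[-8,0,2.3],"rotation":[0,0,0],"hand":255},{"xyz":[-12,0,2.3],"rotation":[0,0,0],"hand":255},{"xyz":[-16,0,2.3],"rotation":[0,0,0],"hand":255},{"xyz":[-18,0,2.3],"rotation":[0,0,0],"hand":255}]'
python3 - <<'E'
from h import *
print(status.get_state()['contact_force'])
m=eyes.camera_model('wrist')
for n in ['top','side','wrist']: cv2.imwrite(f'pics/{n}7.png',eyes.snapshot(n)[:,:,::-1])
ms=eyes.camera_model('side');a=cv2.imread('pics/side0.png')[:,:,::-1].copy();b=cv2.imread('pics/side7.png')[:,:,::-1].copy()
for nm,lo,hi in [('blue',(105,150,60),(125,255,255)),('red',(0,190,90),(4,255,255)),('yellow',(24,180,100),(32,255,255))]:
    for s,c,k in comps(b,lo,hi,80):
        ys,xs=np.nonzero(k); r=cv2.boxPoints(cv2.minAreaRect(np.c_[xs,ys].astype(np.float32)))
        if s[0]>180 and s[0]<345: print(nm,s,c.round(1),plane(ms,r,.058)[:,:2].round(3).tolist())
E
```

```text
t: 16.9
eef_pos: [0.544, 0.1312, 0.2177]
tool_rot: [0.354, 1.567, 0.335]
contact_force: [0.3, -0.2, 0.7]
gripper_width: -0.0001
[ 0.29533992 -0.20771225  0.65455481]
blue [238  76  39  28 616] [255.8  89.6] [[0.76, 0.416], [0.9, 0.48], [0.891, 0.382], [0.757, 0.326]]
blue [213 177  26  34 201] [223.2 190.1] [[0.492, 0.176], [0.516, 0.183], [0.514, 0.062], [0.492, 0.056]]
red [332 223  38  35 527] [350.1 240.5] [[0.612, -0.136], [0.646, -0.125], [0.66, -0.229], [0.628, -0.238]]
yellow [289 215  11  17  88] [294.2 225.3] [[0.579, -0.037], [0.597, -0.052], [0.566, -0.088], [0.548, -0.073]]
yellow [243 226  17  22 188] [251.7 239. ] [[0.473, 0.007], [0.503, -0.015], [0.469, -0.062], [0.44, -0.042]]
yellow [259 255  25  34 379] [271.8 276.6] [[0.453, -0.079], [0.494, -0.114], [0.44, -0.177], [0.401, -0.144]]
```

View pics/side7.png

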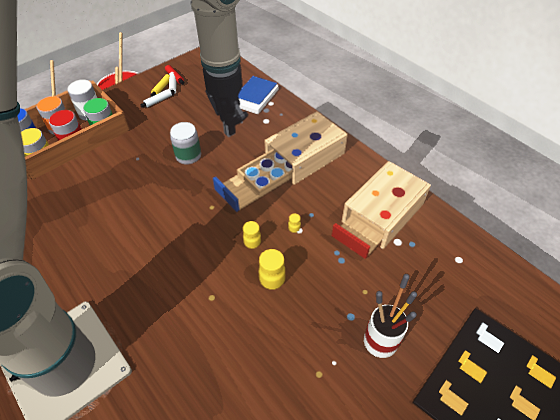

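View pics/wrist7.png

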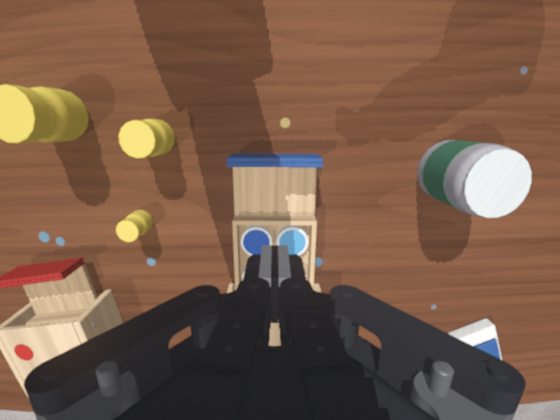

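View pics/top7.png

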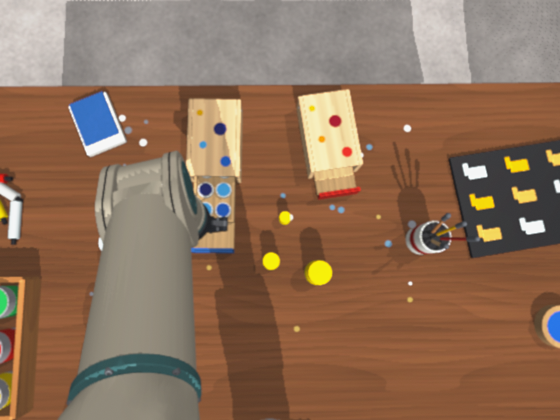

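The blue lip is out: its back edge is at x≈0.515, against 0.632 at the start. The red tray is shut with its lip back edge mid at about 0.653. The jars are at the same pixels as before, the tin and pot look unmoved, and the tool is clear. Handing in.

```bash
python3 - <<'E'
from cell import ctrl
print(ctrl.close_job())
E
```

```text
the job is handed in; nothing more can be done
None
```

I pushed the red tray shut first, then drew the blue tray out to its stop, and handed the job in at about 17 s of the 43 s allowed. No verdict is reported on hand-in.

- **Red tray:** I pushed the front of its lip with the shut fingertips until it hit its stop, where the force reached 13.6 N and travel ended.
- **Blue tray:** I lowered the shut fingers into the gap behind its lip and pulled until it hit its outer stop, at 15 N with no more travel. Neither lip was ever between the fingers.
- **Last checks:** In the final pictures the blue lip stands about 117 mm from where it started. It may have been a few millimetres open at the start, and the cameras are good to about 2 mm, so this fits the full 120 mm. The red lip shows only its normal shut gap to the box.
- **Other items:** The jar is within 0.2 pixel of its starting place. I judged the tin and brush pot by eye only, and both look unmoved and upright. The arm is clear, with contact force within noise.

The only disagreement was about the blue lip's position along its length: 0.128 m from the top camera against 0.134 m from the wrist camera. I worked at about 0.13, which did not matter on a 100 mm lip.

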